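Point out the flanged bush and log it

TASK

A bush with a flange has strayed among the plain steel bushes on the brown board. Point it out for the overhead camera: bring the fingertips to about 2 cm straight above the middle of its top, without touching it, and keep still there for at least two seconds; then log it by pressing the larger button on the grey box all the way down with the fingertips, let it come up and draw clear. Point at none of the plain bushes, touch and move no bush, leave the smaller button unpressed and do not disturb the other things lying about.

Things in the scene. Friction and masses are not known exactly. Their poses are not given: they have to be found in the camera images.
- flanged_top (a point): the flanged bush: a loose upright steel tube, 30 mm outside diameter, 20 mm bore, 45 mm tall, with a round flange 52 mm in diameter and 6 mm thick at its upper end; about 200 g. This point is the centre of its top face, 49 mm above the work surface; z is up.
- plain1_top (a point): a plain bush: the same loose upright steel tube, 30 mm in diameter, 45 mm tall, without a flange. This point is the centre of its top face, 49 mm above the work surface; z is up.
- plain2_top (a point): a plain bush: the same loose upright steel tube, 30 mm in diameter, 45 mm tall, without a flange. This point is the centre of its top face, 49 mm above the work surface; z is up.
- plain3_top (a point): a plain bush: the same loose upright steel tube, 30 mm in diameter, 45 mm tall, without a flange. This point is the centre of its top face, 49 mm above the work surface; z is up.
- plain4_top (a point): a plain bush: the same loose upright steel tube, 30 mm in diameter, 45 mm tall, without a flange. This point is the centre of its top face, 49 mm above the work surface; z is up.
- big_top (a point): centre of the top face of the larger round button (38 mm in diameter, grey) on the grey logging box (90 x 140 x 45 mm, fixed to the table, turned up to 1.2 rad either way). It is pressed straight down, about 67 mm above the work surface when up.
- big (a joint): travel of the larger button in m: 0 up, 0.006 fully down. A spring lifts it again; fully down takes about 5 N.
- small_top (a point): centre of the top face of the smaller round button (20 mm in diameter, grey) on the same box, 70 mm from the larger; not to be pressed.
- small (a joint): travel of the smaller button in m: 0 up, 0.006 fully down; same kind of spring.
- board: thin brown board on which the five bushes stand, 320 (x) x 400 (y) x 4 mm, fixed. Origin at the centre of its underside.
- pen: white pen, 10 mm thick, 130 mm long, lying on the board; a bystander. Origin at its underside, at mid-length; its length is along its x.
- rod: brass rod, 12 mm thick, 60 mm long, lying on the board; a bystander. Its length is along its x.
- gauge_ring: steel ring, 48 mm across, 12 mm tall, lying on the board; a bystander. Origin at the centre of its underside.
- gauge_block: steel block 30 x 18 x 9 mm on the board; a bystander. Origin at the centre of its underside.
- driver: screwdriver, 160 mm long, lying on the table beyond the logging box; a bystander. Its length is along its x.
- mandrel: dark steel cylinder, 32 mm in diameter, 50 mm tall, upright on the table left of the board; a bystander. Origin at the centre of its underside.
Things that resemble listed ones, but are neither listed nor needed, are in the scene too. Leave any pink look-alike of the part that bears flanged_top alone.

How it is judged:
By the outcome, as a careful person would: the job done as asked, in the order asked, and still so for the second after the job is handed in, with the robot touching nothing.
It also fails if it takes over 45 s, if anything falls off the work surface, if the arm or the gripper's body presses on something with over 40 N, if the wrist force passes 120 N, or if a joint passes its speed limit or range.

ROBOT

A 6-joint arm with a two-finger parallel gripper is mounted at the origin on the work surface. World frame = base frame: x ahead of the robot, y to its left, z up, the work surface at z = 0. Lengths are in mm, angles in rad, forces in N, time in s.
With the tool pointing down it reaches from about 350 to 975 mm from the base axis. Payload 4.9 kg.
Tool frame: the origin (TCP) lies midway between the tips of the shut fingers; the grasp point (between the pads) lies 19 mm behind it; x points along the fingers, z is the direction in which the jaws open and shut, and the axes are right-handed (so a half turn about x gives the same grasp; the last joint's range is limited). The gripper opens to 85 mm and grips with 20 to 120 N. Pads are 22 mm wide; open, the fingers measure 114 mm over their backs; the gripper's body (76 mm by 85 mm) begins 54 mm behind the grasp point. The pads swing forward as they close: fully open they stand 13 mm farther back than shut.
Start: joints at [-1.226, 0.053, 1.613, -0, 1.476, -0.119], TCP at [279.586, -558.957, 231.304] pointing down, gripper open.
Joint ranges: [-3.01, 3.01], [-1.01, 2.22], [0.06, 2.58], [-1.02, 4.17], [0.09, 2.62], [-3.14, 3.14]. Speed limits (rad/s): [2.57, 2.57, 3.14, 3.14, 3.14, 3.14].

INTERFACE

Orientations are given as a 3x3 rotation matrix whose columns are the frame's x, y, z axes.
In Python, from plant import * gives the robot as it stands.
- The arm moves only by the shell command python3 -m creep 'ROWS' [OPENING]. ROWS is JSON, a list of rows, each an object with "dp": the shift along the tool's x, y, z in m, a list of three; "dr": the turn, a rotation vector about the tool's x, y, z in degrees, a list of three. In form: [{"dp": [tx, ty, tz], "dr": [ax, ay, az]}, ...]. A call has 1 to 20 rows; each row is the pose to reach, as a shift and turn from the pose commanded when the call began, along the tool's axes at that moment; what a row does not reach only later rows make up. A row lasts 1/10 s, in which the tool goes at most 50 mm and 8.59 degrees, less where a joint would pass 70% of its speed; a pose out of reach is approached as far as the arm can. A call with a gripper value outside its range is refused whole. OPENING is the closure, from -1 (fully open) to 1 (shut), set as the call begins (- or left out, the last holds). The fingers move at their own pace and stop on an object; the grip force is fixed at half the most. Time passes only in rows, so rows that repeat a pose let the fingers close. It gives the time, the measured TCP pose, the force and the opening at its end, in the units of the state.
- sense(): the state, without advancing time (a new reading comes with each control period).
- camera(name): name is "side" or "top"; returns a dict with "image" (480x640x3 uint8, red, green, blue), "intrinsics" (3x3 intrinsics, pixels), "dist_coeffs" ([k1, k2, p1, p2, k3] as OpenCV has them; the pictures are not rectified), "pose" (4x4, takes a point from camera to world coordinates). Camera axes: x right, y down, z forward; pixel columns grow to the right and rows downward; lengths in mm; the calibration is good to about 2 mm. A picture is of the moment at which its call begins. There is no depth.
- finish_job(): hands the job in, once; it reports no verdict.
Trained networks look in a picture, given as the dict that the camera call returned (one of the last four; its "shot" number tells which), for a name from the list of things; names that differ only in an ending like _2 or _b are one class to them, and where a whole thing is asked for, a point or a joint stands for the part that bears it (a point fixed in the world has none). Each returns a list of dicts, best first, with "confidence" (0 to 1); they miss things now and then, are a little off and sometimes report something else, mostly with a low value. They report only what shows in the picture. A call takes as long as a camera call. They do not tell look-alikes from the thing itself.
- search_frame(picture, name): "xyz" ([x, y, z] in mm, in world coordinates, good to about 4 mm: the middle of the surface that is visible of it).
- tip_of(picture, name): "xyz" ([x, y, z] in mm, in world coordinates, good to about 4 mm: a listed point, or the origin of a listed thing).
The state is a dict: "time": time; "joint_pos": joint angles; "qvel": joint speeds; "joint_torque": joint torques, N m; "ee_pos": TCP position; "tcp_rot": TCP orientation; "contact_force": force on the tool from outside, world axes, zero at the start; "wrist_torque": the same for the moment, N m; "opening": finger opening in mm.
Only numpy, scipy, OpenCV 4.12 (cv2) and the standard library are available. Lean on these libraries where they do the work, as an engineer would, in place of code of your own. Each camera call takes 0.05 s, during which the arm holds its last target. There are 200 camera calls.

## Working session

There is one attempt and no reset: what is moved stays moved. The work goes in short steps, Python scripts to look and compute and a shell command to move; the robot and the scene stay as the last step left them, time stands still between calls to the robot, and variables do not carry over. Pictures are saved under pics/ and viewed, about 8 in all and at most 12, crops included, and the job is handed in when it is done.

```bash
mkdir -p pics; python3 - <<'E'
from plant import *
import cv2,numpy as np
s=sense();print(s['time'],s['ee_pos'],np.round(s['tcp_rot'],3).tolist(),s['opening'])
for c in('top','side'):
    p=camera(c);cv2.imwrite(f'pics/{c}1.png',p['image'][:,:,::-1])
    print(c,np.round(p['pose'],2).tolist(),p['intrinsics'].tolist() if hasattr(p['intrinsics'],'tolist') else p['intrinsics'])
    for n in('flanged_top','plain1_top','big_top','small_top'):
        print(n,[(np.round(d['xyz']).tolist(),round(d['confidence'],2)) for d in tip_of(p,n)][:7])
E
```

```text
0.0 [ 279.38104859 -558.37534641  230.05724739] [[-0.001, 0.894, 0.447], [0.002, 0.447, -0.894], [-1.0, 0.0, -0.002]] 85.71107368287083
top [[-0.01, -1.0, 0.1, 480.01], [-1.0, 0.01, -0.02, 44.62], [0.02, -0.1, -1.0, 1098.71], [0.0, 0.0, 0.0, 1.0]] [[507.5958138501376, 0.0, 319.4253326746132], [0.0, 507.5958138501376, 240.2610653341567], [0.0, 0.0, 1.0]]
flanged_top [([599.0, 55.0, 50.0], 0.66), ([502.0, -129.0, 42.0], 0.61), ([626.0, 186.0, 48.0], 0.53)]
plain1_top [([623.0, 188.0, 47.0], 0.67)]
big_top [([503.0, -230.0, 68.0], 0.69)]
small_top [([507.0, -302.0, 68.0], 0.43), ([739.0, -297.0, -2.0], 0.21)]
side [[-0.89, -0.27, 0.38, 86.69], [-0.46, 0.52, -0.72, 1015.34], [0.0, -0.81, -0.58, 853.17], [0.0, 0.0, 0.0, 1.0]] [[555.907180537559, 0.0, 321.4866646482481], [0.0, 555.907180537559, 244.25099150322143], [0.0, 0.0, 1.0]]
flanged_top [([511.0, -125.0, 47.0], 0.74), ([600.0, 55.0, 48.0], 0.66)]
plain1_top [([626.0, 187.0, 52.0], 0.8)]
big_top [([505.0, -230.0, 70.0], 0.46), ([462.0, 435.0, -5.0], 0.32)]
small_top [([505.0, -299.0, 64.0], 0.36)]
```

View pics/top1.png

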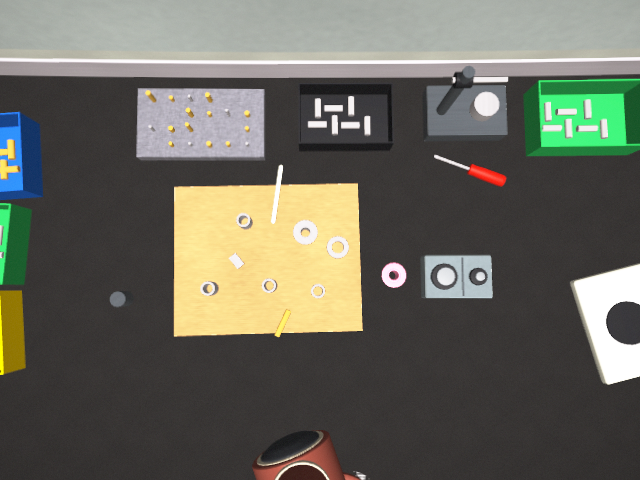

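View pics/side1.png

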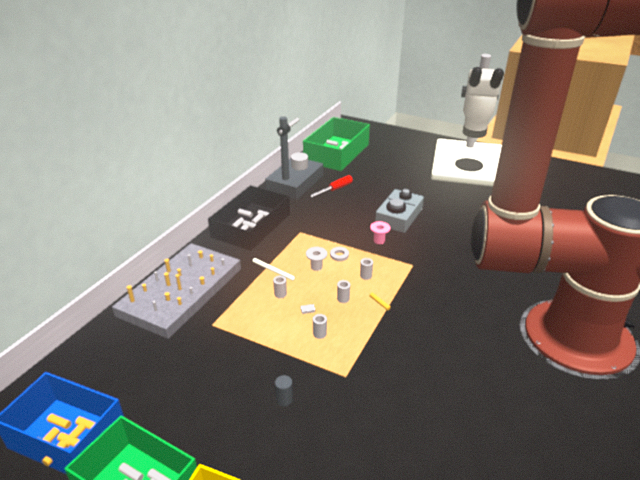

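The flanged bush is at top (305,232) and side (316,256). The flat ring at top (338,247) is the gauge ring, and the pink look-alike is at (394,275). On the box, the big button is at (445,277) and the small one at (479,277). Next I refine these positions from the pixels.

```bash
cat > h.py <<'E'
from plant import *
import cv2,numpy as np
def ray(p,u,v,z):
    K=np.array(p['intrinsics']);T=np.array(p['pose'])
    a=cv2.undistortPoints(np.array([[[u,v]]],float),K,np.array(p['dist_coeffs'],float))[0,0]
    d=T[:3,:3]@np.r_[a,1];return T[:3,3]+d*(z-T[2,3])/d[2]
def totool(tgt):
    s=sense();d=np.array(s['tcp_rot']).T@(np.array(tgt)-s['ee_pos']);return d
E
python3 - <<'E'
from h import *
p=camera('top');q=camera('side')
for (u,v,z) in((305,232,49),(445,277,67),(479,277,67),(605,295,0)):print(u,v,ray(p,u,v,z).round(1))
for (u,v,z) in((316,254,49),(396,204,67),(470,145,0),(485,60,250)):print('side',u,v,ray(q,u,v,z).round(1))
a=cv2.resize(p['image'][200:310,280:500],None,fx=3.6,fy=3.6,interpolation=2)
b=cv2.resize(q['image'][180:290,280:440],None,fx=3.6,fy=3.6,interpolation=2)
cv2.imwrite('pics/a.png',a[:,:,::-1]);cv2.imwrite('pics/b.png',b[:,:,::-1])
E
```

```text
305 232 [597.9  56.   49. ]
445 277 [ 502.1 -227.8   67. ]
479 277 [ 501.7 -296.6   67. ]
605 295 [ 463.4 -584.7    0. ]
side 316 254 [596.8  64.9  49. ]
side 396 204 [ 500.8 -213.1   67. ]
side 470 145 [ 452.6 -802.4    0. ]
side 485 60 [ 480.3 -935.2  250. ]
```

View pics/a.png

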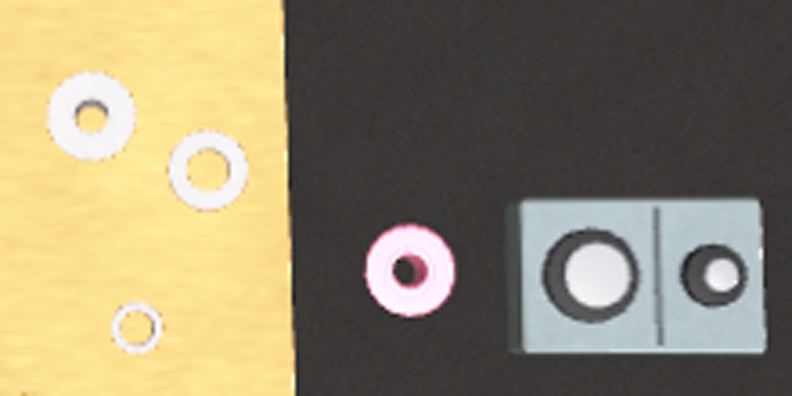

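View pics/b.png

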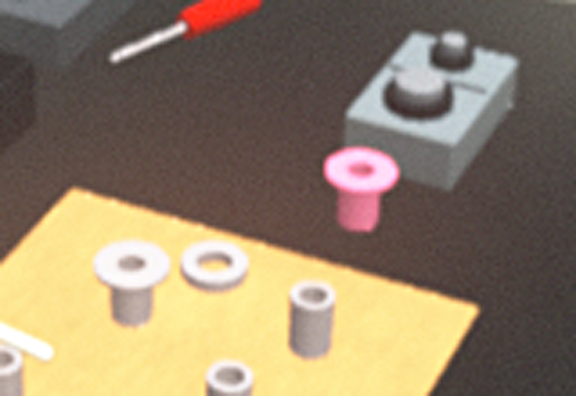

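```bash
python3 - <<'E'
from h import *
p=camera('top');q=camera('side')
print(p['dist_coeffs'],q['dist_coeffs'])
for (u,v,z) in((305.1,231.7,49),(446.2,275.9,67),(480.4,275.9,67),(358,183,4),(362,331,4),(174,336,4),(174,186,4)):print(u,v,ray(p,u,v,z).round(1))
for (u,v,z) in((316.2,253,49),(396.2,202.6,67),(301,233,4),(413,267,4),(347,364,4),(219,306,4)):print('side',u,v,ray(q,u,v,z).round(1))
print(totool([279,-300,230]))
E
```

```text
[0.04930543 0.         0.         0.         0.        ] [0.05870686 0.         0.         0.         0.        ]
305.1 231.7 [598.5  55.8  49. ]
446.2 275.9 [ 504.3 -230.3   67. ]
480.4 275.9 [ 503.9 -299.5   67. ]
358 183 [710.2 -60.2   4. ]
362 331 [390.  -63.7   4. ]
174 336 [384.2 333.5   4. ]
174 186 [705.  339.8   4. ]
side 316.2 253 [598.3  61.   49. ]
side 396.2 202.6 [ 503.  -220.1   67. ]
side 301 233 [705.6 -53.    4. ]
side 413 267 [387.7 -52.8   4. ]
side 347 364 [396.2 308.9   4. ]
side 219 306 [726.8 287.3   4. ]
[   1.33459723  115.30242772 -231.87902917]
```

```bash
python3 -m creep '[{"dp":[0,0.115,-0.232],"dr":[0,0,0]},{"dp":[0,0.115,-0.232],"dr":[0,0,0]},{"dp":[0,0.115,-0.232],"dr":[0,0,0]},{"dp":[0,0.115,-0.232],"dr":[0,0,0]},{"dp":[0,0.115,-0.232],"dr":[0,0,0]},{"dp":[0,0.115,-0.232],"dr":[0,0,0]},{"dp":[0.1,0.56,-0.407],"dr":[0,0,0]},{"dp":[0.1,0.56,-0.407],"dr":[0,0,0]},{"dp":[0.1,0.56,-0.407],"dr":[0,0,0]},{"dp":[0.1,0.56,-0.407],"dr":[0,0,0]},{"dp":[0.1,0.56,-0.407],"dr":[0,0,0]},{"dp":[0.1,0.56,-0.407],"dr":[0,0,0]},{"dp":[0.1,0.56,-0.407],"dr":[0,0,0]},{"dp":[0.1,0.56,-0.407],"dr":[0,0,0]},{"dp":[0.1,0.56,-0.407],"dr":[0,0,0]},{"dp":[0.1,0.56,-0.407],"dr":[0,0,0]},{"dp":[0.1,0.56,-0.407],"dr":[0,0,0]},{"dp":[0.1,0.56,-0.407],"dr":[0,0,0]},{"dp":[0.1,0.56,-0.407],"dr":[0,0,0]}]' 1
python3 - <<'E'
from h import *
s=sense();print(s['ee_pos'],s['contact_force'],np.round(s['tcp_rot'],3).tolist(),totool([598.5,55.8,69]))
q=camera('side')
K=np.array(q['intrinsics']);T=np.linalg.inv(np.array(q['pose']))
print(cv2.projectPoints(np.array([s['ee_pos']]),cv2.Rodrigues(T[:3,:3])[0],T[:3,3],K,np.array(q['dist_coeffs'],float))[0])
p=camera('top')
a=cv2.resize(q['image'][140:290,220:420],None,fx=4,fy=4,interpolation=2)
cv2.imwrite('pics/c.png',a[:,:,::-1]);cv2.imwrite('pics/c_top.png',p['image'][:,:,::-1])
E
```

```text
time: 2.6
ee_pos: [598.3, 54.7, 131.5]
tcp_rot: [[0.0, 0.895, 0.447], [-0.0, 0.447, -0.895], [-1.0, -0.0, 0.0]]
contact_force: [-0.7, 0.6, -0.1]
opening: -0.1
[598.25355216  54.6698833  131.49230566] [-0.74872166  0.56461066 -0.07319929] [[0.0, 0.895, 0.447], [-0.0, 0.447, -0.895], [-1.0, -0.0, 0.0]] [62.49186513  0.72974687 -0.92759297]
[[[317.36797475 223.35158429]]]
```

View pics/c.png

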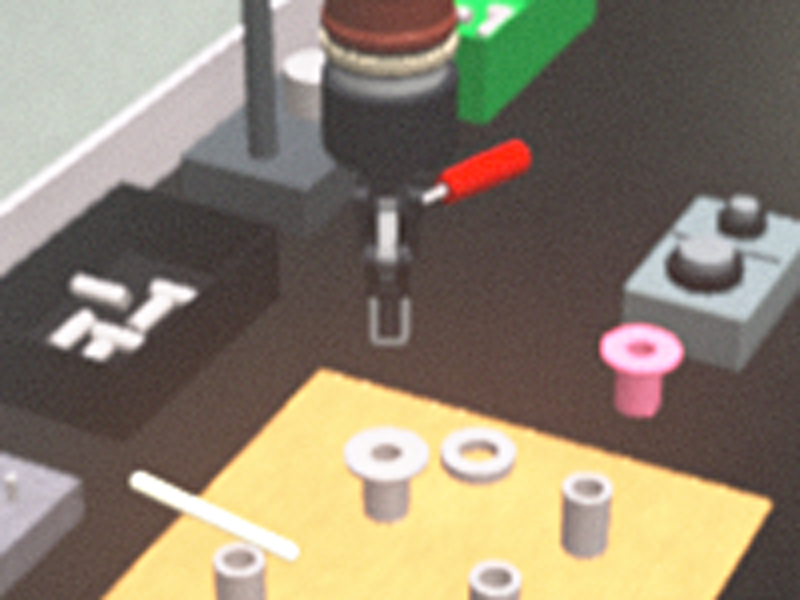

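The fingertips show at crop (389,343), directly above the flange at (387,453). The side camera reads about 2 px low compared with the measured TCP, which explains its offset from the top view. Now I descend and hold.

```bash
python3 -m creep '[{"dp":[0.02,0.001,-0.001],"dr":[0,0,0]},{"dp":[0.04,0.001,-0.001],"dr":[0,0,0]},{"dp":[0.055,0.001,-0.001],"dr":[0,0,0]},{"dp":[0.062,0.001,-0.001],"dr":[0,0,0]},{"dp":[0.062,0.001,-0.001],"dr":[0,0,0]},{"dp":[0.062,0.001,-0.001],"dr":[0,0,0]},{"dp":[0.062,0.001,-0.001],"dr":[0,0,0]}]'
python3 - <<'E'
from h import *
q=camera('side');print(sense()['ee_pos'])
a=cv2.resize(q['image'][200:290,260:380],None,fx=6,fy=6,interpolation=2)
cv2.imwrite('pics/d.png',a[:,:,::-1])
E
```

```text
time: 3.4
ee_pos: [599.7, 56.8, 70.6]
tcp_rot: [[0.002, 0.894, 0.447], [-0.0, 0.447, -0.894], [-1.0, 0.002, 0.001]]
contact_force: [-0.2, -0.5, -0.1]
opening: -0.4
[599.66469033  56.88110346  70.56311379]
```

View pics/d.png

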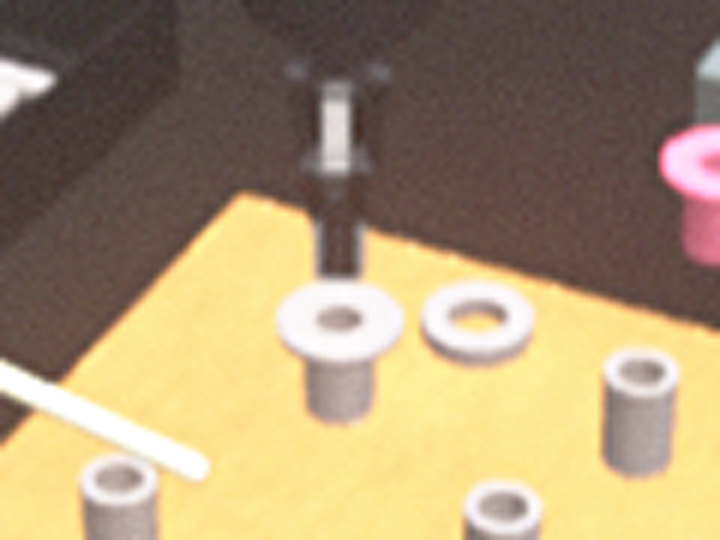

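The tip is centred over the flange, about 7.3 px above it, which is roughly 20 mm. I hold here.

```bash
Z='' ; python3 -m creep '[{"dp":[0,0,0],"dr":[0,0,0]},{"dp":[0,0,0],"dr":[0,0,0]},{"dp":[0,0,0],"dr":[0,0,0]},{"dp":[0,0,0],"dr":[0,0,0]},{"dp":[0,0,0],"dr":[0,0,0]},{"dp":[0,0,0],"dr":[0,0,0]},{"dp":[0,0,0],"dr":[0,0,0]},{"dp":[0,0,0],"dr":[0,0,0]},{"dp":[0,0,0],"dr":[0,0,0]},{"dp":[0,0,0],"dr":[0,0,0]},{"dp":[0,0,0],"dr":[0,0,0]},{"dp":[0,0,0],"dr":[0,0,0]},{"dp":[0,0,0],"dr":[0,0,0]},{"dp":[0,0,0],"dr":[0,0,0]},{"dp":[0,0,0],"dr":[0,0,0]},{"dp":[0,0,0],"dr":[0,0,0]},{"dp":[0,0,0],"dr":[0,0,0]},{"dp":[0,0,0],"dr":[0,0,0]},{"dp":[0,0,0],"dr":[0,0,0]},{"dp":[0,0,0],"dr":[0,0,0]}]'
python3 -m creep '[{"dp":[0,0,0],"dr":[0,0,0]},{"dp":[0,0,0],"dr":[0,0,0]},{"dp":[0,0,0],"dr":[0,0,0]},{"dp":[0,0,0],"dr":[0,0,0]},{"dp":[0,0,0],"dr":[0,0,0]},{"dp":[0,0,0],"dr":[0,0,0]},{"dp":[-0.04,0,0],"dr":[0,0,0]},{"dp":[-0.08,0,0],"dr":[0,0,0]},{"dp":[-0.08,0,0],"dr":[0,0,0]}]'
python3 - <<'E'
from h import *
print(totool([504.2,-230.2,100]))
E
```

```text
time: 5.45
ee_pos: [598.8, 56.9, 69.3]
tcp_rot: [[0.0, 0.894, 0.447], [-0.0, 0.447, -0.894], [-1.0, 0.0, 0.0]]
contact_force: [0.6, -0.8, -0.1]
opening: -0.1
time: 6.35
ee_pos: [603.1, 56.8, 156.9]
tcp_rot: [[0.013, 0.894, 0.447], [-0.0, 0.447, -0.894], [-1.0, 0.011, 0.006]]
contact_force: [0.6, -0.2, 1.5]
opening: -0.0
[  55.76900248 -217.46627212  212.13602747]
```

```bash
python3 -m creep '[{"dp":[0,-0.213,0.214],"dr":[0,0,0]},{"dp":[0,-0.213,0.214],"dr":[0,0,0]},{"dp":[0,-0.213,0.214],"dr":[0,0,0]},{"dp":[0,-0.213,0.214],"dr":[0,0,0]},{"dp":[0,-0.213,0.214],"dr":[0,0,0]},{"dp":[0,-0.213,0.214],"dr":[0,0,0]},{"dp":[0,-0.213,0.214],"dr":[0,0,0]},{"dp":[0,-0.213,0.214],"dr":[0,0,0]},{"dp":[0.03,-0.213,0.214],"dr":[0,0,0]},{"dp":[0.06,-0.213,0.214],"dr":[0,0,0]},{"dp":[0.06,-0.213,0.214],"dr":[0,0,0]},{"dp":[0.06,-0.213,0.214],"dr":[0,0,0]},{"dp":[0.06,-0.213,0.214],"dr":[0,0,0]}]'
python3 - <<'E'
from h import *
q=camera('side');print(totool([504.2,-230.2,67]))
a=cv2.resize(q['image'][140:240,340:460],None,fx=6,fy=6,interpolation=2)
cv2.imwrite('pics/e.png',a[:,:,::-1])
E
```

```text
time: 7.65
ee_pos: [505.4, -229.6, 91.2]
tcp_rot: [[0.002, 0.894, 0.449], [-0.001, 0.449, -0.894], [-1.0, 0.002, 0.002]]
contact_force: [-0.2, -0.1, 0.3]
opening: 0.0
[24.41496187 -1.35127417 -0.38652531]
```

View pics/e.png

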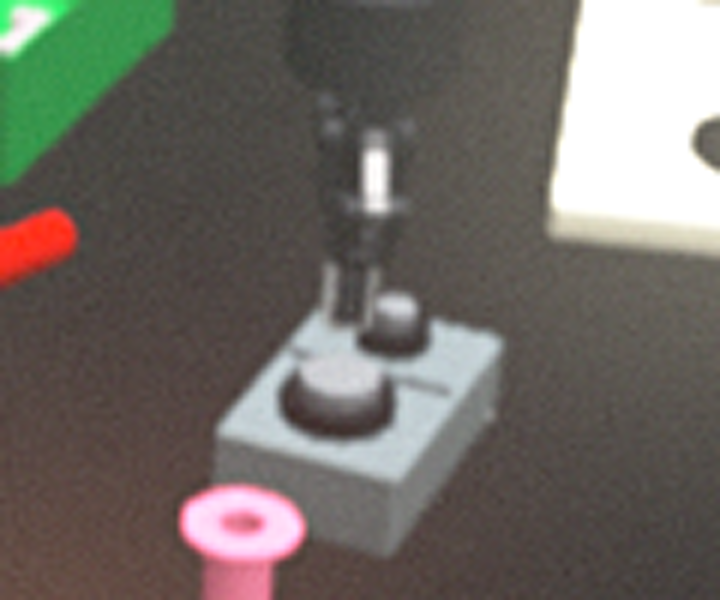

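The tip at (348,325) is above the larger button's top at (345,377), with the small button well to one side. I press in increments.

```bash
python3 -m creep '[{"dp":[0.01,0,0],"dr":[0,0,0]},{"dp":[0.02,0,0],"dr":[0,0,0]},{"dp":[0.024,0,0],"dr":[0,0,0]},{"dp":[0.026,0,0],"dr":[0,0,0]},{"dp":[0.026,0,0],"dr":[0,0,0]},{"dp":[0.026,0,0],"dr":[0,0,0]}]'
python3 -m creep '[{"dp":[0.002,0,0],"dr":[0,0,0]},{"dp":[0.002,0,0],"dr":[0,0,0]},{"dp":[0.002,0,0],"dr":[0,0,0]}]'
```

```text
time: 8.3
ee_pos: [503.8, -229.6, 63.5]
tcp_rot: [[-0.001, 0.894, 0.447], [0.001, 0.447, -0.894], [-1.0, -0.0, -0.001]]
contact_force: [-1.5, 2.6, 3.6]
opening: 0.2
time: 8.6
ee_pos: [504.1, -229.9, 61.6]
tcp_rot: [[0.0, 0.894, 0.447], [-0.0, 0.447, -0.894], [-1.0, 0.0, 0.0]]
contact_force: [-2.5, 0.9, 4.5]
opening: -0.0
```

```bash
python3 -m creep '[{"dp":[0.001,0,0],"dr":[0,0,0]},{"dp":[0.001,0,0],"dr":[0,0,0]},{"dp":[0.001,0,0],"dr":[0,0,0]}]'; python3 -m creep '[{"dp":[0.001,0,0],"dr":[0,0,0]},{"dp":[0.001,0,0],"dr":[0,0,0]},{"dp":[0.001,0,0],"dr":[0,0,0]}]'
```

```text
time: 8.9
ee_pos: [504.2, -229.9, 61.0]
tcp_rot: [[0.0, 0.894, 0.447], [-0.0, 0.447, -0.894], [-1.0, -0.0, 0.0]]
contact_force: [-3.7, 2.2, 8.3]
opening: 0.2
time: 9.2
ee_pos: [504.2, -229.9, 60.9]
tcp_rot: [[-0.0, 0.894, 0.447], [0.0, 0.447, -0.894], [-1.0, -0.0, -0.0]]
contact_force: [-6.3, 3.6, 12.1]
opening: 0.0
```

The button has bottomed out: z stalls at 61 and the force is rising past 5 N. I withdraw upwards.

```bash
python3 -m creep '[{"dp":[0.001,0,0],"dr":[0,0,0]},{"dp":[-0.005,0,0],"dr":[0,0,0]},{"dp":[-0.015,0,0],"dr":[0,0,0]},{"dp":[-0.05,0,0],"dr":[0,0,0]},{"dp":[-0.09,0,0],"dr":[0,0,0]},{"dp":[-0.12,0,0],"dr":[0,0,0]},{"dp":[-0.12,0,0],"dr":[0,0,0]},{"dp":[-0.12,0,0],"dr":[0,0,0]},{"dp":[-0.12,0,0],"dr":[0,0,0]},{"dp":[-0.12,0,0],"dr":[0,0,0]}]'
python3 - <<'E'
from h import *
q=camera('side')
for c in(q,camera('top')):
  for n in('flanged_top','big_top','small_top'):print(n,[(np.round(d['xyz']).tolist(),round(d['confidence'],2)) for d in tip_of(c,n)][:3])
b=cv2.imread('pics/side1.png')[:,:,::-1]
d=cv2.absdiff(q['image'],np.ascontiguousarray(b))[200:400,200:440].max(2);print((d>60).sum())
a=cv2.resize(q['image'][120:380,180:460],None,fx=2.3,fy=2.3,interpolation=2)
cv2.imwrite('pics/f.png',a[:,:,::-1]);print(sense()['contact_force'],np.abs(sense()['qvel']).max())
E
```

```text
time: 10.2
ee_pos: [503.1, -229.2, 177.1]
tcp_rot: [[-0.003, 0.894, 0.447], [0.002, 0.447, -0.894], [-1.0, -0.002, -0.003]]
contact_force: [0.3, -0.0, 0.3]
opening: 0.0
flanged_top [([601.0, 56.0, 49.0], 0.82), ([510.0, -128.0, 47.0], 0.58)]
big_top [([507.0, -232.0, 68.0], 0.64)]
small_top [([482.0, 31.0, 47.0], 0.73), ([505.0, -299.0, 63.0], 0.44), ([544.0, 201.0, 6.0], 0.15)]
flanged_top [([601.0, 55.0, 50.0], 0.75), ([504.0, -127.0, 42.0], 0.65)]
big_top [([503.0, -232.0, 72.0], 0.56)]
small_top [([486.0, 133.0, 46.0], 0.62), ([486.0, 255.0, 48.0], 0.35)]
0
[-0.44593617  1.01827601  0.26325584] 0.0044809840198094895
```

View pics/f.png

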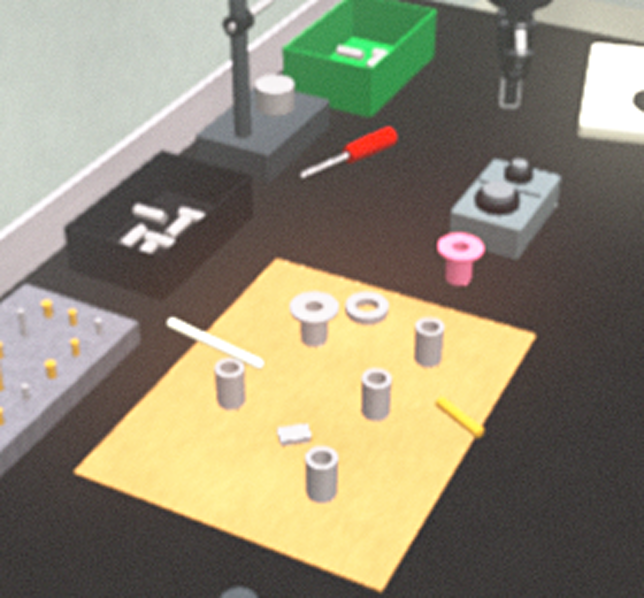

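The scene is unchanged: the flanged bush is still at (314,307), the big button is up at (498,190), and the gripper is clear at (511,100).

```bash
python3 -c "from plant import *; print(finish_job())"
```

```text
the job is handed in; nothing more can be done
None
```

I pointed out the flanged bush, logged it with the larger button and handed the job in after about 10 s of robot time; no verdict is reported.

- **Pointing:** I held the shut fingertips about 20 mm above the middle of its top for over 2.5 s. The TCP read (599, 57, 69) against an estimated centre of (598.5, 56, 49).
- **Pressing:** I pressed the larger button until its height stalled at 61 mm and the force rose past its 5 N spring, to about 12 N. I then withdrew straight up to z ≈ 177.

**Last checks:**
- **Board:** comparing the side picture with the first one showed no changed pixels in the part covering most of the board. By eye, the pink look-alike and the driver looked in place too.
- **Buttons:** the big button looked up again. The small button was never approached.
- **Robot:** it was still, with wrist force at noise level.

**What disagreed:**
- **Side camera:** it read about 2 px low against the measured TCP, which put my own side-view positions 5–10 mm off in y. I used the top-camera positions instead, and the press and the side views bore them out.
- **Networks:** they reported a few false hits for the small button and rated the pink look-alike as a flanged bush; I ignored those.

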